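# Gauge two bearing blocks, put the gauge away and push the kit drawer home

## Task

Two drilled bearing blocks that look alike stand in the open kit drawer, but only one is bored to size all the way down. Gently try the plug gauge from the vial rack in them, leave it fully down in the block that takes it to the collar, in the drawer, and take the other block out and set it upright in the petri dish. Then push the drawer fully home until its catch holds it shut, without forcing it and without disturbing the other things on the bench.

Things in the scene. Friction and masses are not known exactly. Their poses are not given: they have to be found in the camera images.
- drawer_unit: Low narrow grey steel drawer unit, fixed, 250 deep (x), 112 wide (y), 88 high, in the black tray of the bench (7.5 mm below the blue front strip). Origin: centre of its underside; x to its back (drawer front faces the robot). What stands in the drawer higher than 84 mm above the underside hits the case. The hood's raised sash hangs 740 mm over the front strip: keep low.
- kit_drawer (a joint): How far the drawer is pulled out (m): 0 home, front flush; starts at 0.17. It runs with 1 to 2 N of friction; from 14 mm on a sprung roller catch resists more and more, up to 10 to 12 N in all at 11 to 8 mm. Past 5 mm it snaps over, pulls the drawer to its rubber-buffered stop and holds it there; let go before, it pushes the drawer back out to 13 mm.
- drawer_front (a point): Middle of the upper edge of the drawer front's outer face, 82 mm above the unit's underside; moves with the drawer; axes as the unit's (x = the way to push). The front is 102 wide, flat, from 71 mm below this point up to it, 8 thick, but for a card frame 2 mm proud and, 53 to 66 mm below this point, a finger lip 60 wide that stands out 15 mm.
- pocket_front (a point): Centre of the drawer's front pocket at floor level (15 mm above the unit's underside), 50 mm behind the outer face of the front; axes as the unit's. Pockets are 34 mm square with a rim 4 wide, 6 high, and lie 62 mm apart, one behind the other; the drawer is 84 mm wide inside, with side walls 30 mm high.
- pocket_rear (a point): The same for the rear pocket, 112 mm behind the outer face of the front; at the start 58 mm in front of the unit's case.
- block_1: Bare aluminium block, 30 x 30 x 30 mm, 70 g, in one of the pockets, squared to the drawer. Origin: centre of its underside, z up. A 13.5 mm bore opens in the middle of its top. In one of the two blocks it goes right through; in the other it narrows to 8.5 mm at 10 mm below the top. Which is which can only be felt.
- block_2: The other bearing block, alike outside: see block_1.
- plug_gauge: Steel plug gauge, 62 long, 60 g. Origin: tip of its pin, z up to the handle. Pin 12 mm diameter, tapered to 7 over the lowest 5; collar 32 mm diameter, 28 to 32 above the tip; round handle 16 mm diameter, 32 to 62 above the tip. Starts hanging by its collar in the vial rack. Down in the good block the tip is 2 mm above its underside; in the other it stops about 16 mm higher.
- vial_rack: Clear-grey ten-place vial rack, fixed on the beige panel (4.5 mm above the front strip), 66 (x) x 156 (y) x 34 mm high; origin: centre of its underside. Its top is 34 mm up; the gauge hangs at x -14.5, y -59.5 mm; two capped vials, reaching 58 mm up, stand at (-14.5, 59.5) and (14.5, 29.5) mm.
- petri_dish: Clear shallow petri dish, loose on the beige panel, 57 mm diameter outside, 13 mm high, inside about 50 mm wide at the floor, floor 2 mm thick. Origin: centre of its underside.
- septa_box: Small white and blue carton lying on the bench, 45 x 62 x 32 mm, origin centre of its underside. Bystander.
- weighing_bottle: Empty clear glass weighing bottle, 35 mm diameter, 36 mm high, origin centre of its underside. Bystander.
- tweezers: Steel tweezers lying on the bench, 135 mm long, 8 mm high, origin centre of the underside. Bystander.
- beaker: Small clear glass beaker, 43 mm diameter, 56 mm high, origin centre of its underside. Bystander.

How it is judged:
At the end, for the whole second after the job is handed in: Drawer at rest within 2 mm of home. Gauge upright (0.1 rad) and down in one block (tip under 6 mm above its underside, within 4 mm of centre); that block within 8 mm of a drawer pocket's centre. Other block upright (0.1 rad) on the petri dish's floor, within 15 mm of its centre (value of joint kit_drawer below 0.002 m and velocity of joint kit_drawer between -0.01 and 0.01 m/s and ((horizontal distance between plug_gauge and block_1 below 0.004 m and z of plug_gauge in the frame of block_1 between -0.004 and 0.006 m and angle between each of plug_gauge, block_2, petri_dish's own z axis and vertical below 0.1 rad and (distance between block_1 and pocket_front below 0.008 m or distance between block_1 and pocket_rear below 0.008 m) and horizontal distance between block_2 and petri_dish below 0.015 m and z of block_2 in the frame of petri_dish between -0.001 and 0.006 m and linear speed of block_2 below 0.02 m/s) or (horizontal distance between plug_gauge and block_2 below 0.004 m and z of plug_gauge in the frame of block_2 between -0.004 and 0.006 m and angle between each of plug_gauge, block_1, petri_dish's own z axis and vertical below 0.1 rad and (distance between block_2 and pocket_front below 0.008 m or distance between block_2 and pocket_rear below 0.008 m) and horizontal distance between block_1 and petri_dish below 0.015 m and z of block_1 in the frame of petri_dish between -0.001 and 0.006 m and linear speed of block_1 below 0.02 m/s))); the robot touches nothing.
It fails at once if The drawer unit or the drawer is pushed with more than 90 N, even for an instant (contact force between any of the fingers, the arm and drawer_unit above 90 N).
It fails at once if The gauge is forced against a block with more than 70 N (contact force between plug_gauge and block_1 above 70 N or contact force between plug_gauge and block_2 above 70 N).
It fails at once if A bystander (carton, weighing bottle, tweezers or beaker) is moved by more than 30 mm (distance of any of septa_box, weighing_bottle, tweezers, beaker from where it was at the start of the episode above 0.03 m).
It also fails if it takes over 72 s, if anything falls off the work surface, if the arm or the gripper's body presses on something with over 40 N, if the wrist force passes 120 N, or if a joint passes its speed limit or range.

## Robot

A 6-joint arm with a two-finger parallel gripper is mounted at the origin on a cart in front of the work surface, level with it; the furniture and walls round the work are solid. World frame = base frame: x ahead of the robot, y to its left, z up, the work surface at z = 0. Lengths are in m, angles in rad, forces in N, time in s.
With the tool pointing down it reaches from about 0.275 to 0.725 m from the base axis. Payload 5.6 kg.
Tool frame: the origin (TCP) lies between the finger pads; the fingertips stand 8 mm ahead of it and the grasp point (between the pads) lies 11 mm behind it; z points along the fingers, y is the line along which they close (so a half turn about z gives the same grasp; the last joint's range is limited). The gripper opens to 85 mm and grips with 20 to 120 N. Pads are 22 mm wide; open, the fingers measure 114 mm over their backs; the gripper's body (76 mm by 85 mm) begins 54 mm behind the grasp point. The pads swing forward as they close: fully open they stand 13 mm farther back than shut.
Start: joints at [1.55, 0.255, 0.108, 0, -1.424, -0.285], TCP at [0.166, 0.524, 0.239] pointing down, gripper open.
Joint ranges: [-2.95, 2.95], [-1.21, 1.97], [-1.09, 1.5], [-2.87, 1.71], [-2.94, -0.07], [-3.05, 3.05]. Speed limits (rad/s): [2.57, 2.57, 3.14, 3.14, 3.14, 3.14].

## Interface

Orientations are given as a rotation vector (axis times angle).
In Python, from bench import manip, eyes gives the robot as it stands.
- The arm moves only by the shell command python3 -m inch 'ROWS' [OPENING] [FORCE]. ROWS is JSON, a list that holds one entry, the list of rows, each a list of 4 numbers: the shift along the tool's x, y, z in mm, then the turn about the tool's z in rad. In form: [[[x, y, z, twist], ...]]. A call has 1 to 20 rows; each row shifts and turns the commanded pose from where the row before left it, along the tool's axes as they then stand; what a row does not reach is not made up. A row lasts 1/8 s, in which the tool goes at most 62.5 mm and 10.7 degrees, less where a joint would pass 70% of its speed; a pose out of reach is approached as far as the arm can. A call with a gripper value outside its range is refused whole. OPENING is the opening, from -1 (shut) to 1 (fully open), set as the call begins (- or left out, the last holds). The fingers move at their own pace and stop on an object; FORCE is the grip in N (left out, the last holds). Time passes only in rows, so rows that do not move let the fingers close. It gives the time, the measured TCP pose, the force, the opening and the grip force at its end, in the units of the state.
- manip.observe(): the state, without advancing time (a new reading comes with each control period).
- eyes.capture(name): name is "scene" or "side" or "wrist"; returns (picture, depth): 420x560x3 uint8, red, green, blue; 420x560 float32, m along the optical axis (not along the pixel's ray), 0 where there is no reading.
- eyes.camera_params(name): a dict with "K" (3x3 intrinsics, pixels), "D" ([k1, k2, p1, p2, k3] as OpenCV has them; the pictures are not rectified), "world_from_camera" (4x4, takes a point from camera to world coordinates). Camera axes: x right, y up, looking along -z (the intrinsics and any distortion apply to the point x, -y, -z); pixel columns grow to the right and rows downward; lengths in m; the calibration is good to about 2 mm. A picture is of the moment at which its call begins: read the wrist's pose just before it. camera_params takes no time and is no camera call; for the wrist camera it gives the pose at the moment of the call.
- manip.sign_off(): hands the job in; it is judged then, once.
The state is a dict: "t": time; "joint_pos": joint angles; "dq": joint speeds; "joint_torque": joint torques, N m; "ee_pos": TCP position; "ee_rot": TCP orientation; "force": force on the tool from outside, world axes, zero at the start; "moment": the same for the moment, N m; "finger_gap": finger opening in m; "gripper_force": force on a finger pad.
Only numpy, scipy, OpenCV 4.12 (cv2) and the standard library are available. Lean on these libraries where they do the work, as an engineer would, in place of code of your own. Each camera call takes 0.05 s, during which the arm holds its last target. There are 200 camera calls.

## Working session

There is one attempt and no reset: what is moved stays moved. The work goes in short steps, Python scripts to look and compute and a shell command to move; the robot and the scene stay as the last step left them, time stands still between calls to the robot, and variables do not carry over. Pictures are saved under pics/ and viewed, at most 10 in all, crops included, and the job is handed in when it is done.

```bash
mkdir -p pics; cat > h.py <<'E'
import numpy as np,cv2
from bench import manip,eyes
def cap(n,tag):
    P=eyes.camera_params(n); im,d=eyes.capture(n); np.savez(f'{tag}.npz',im=im,d=d,K=P['K'],D=P['D'],T=P['world_from_camera'])
    cv2.imwrite(f'pics/{tag}.png',im[:,:,::-1]); return im,d,P
def load(tag):
    z=np.load(f'{tag}.npz'); return z
def cloud(z):
    h,w=z['d'].shape; u,v=np.meshgrid(np.arange(w),np.arange(h))
    p=cv2.undistortPoints(np.stack([u,v],-1).reshape(-1,1,2).astype(float),z['K'],z['D']).reshape(h,w,2)
    d=z['d']; c=np.stack([p[...,0]*d,-p[...,1]*d,-d,np.ones_like(d)],-1)
    return (c@z['T'].T)[...,:3]
def px(z,pts):
    T=np.linalg.inv(z['T']); c=np.c_[pts,np.ones(len(pts))]@T.T
    c=c[:,:3]*[1,-1,-1]
    return cv2.projectPoints(c,np.zeros(3),np.zeros(3),z['K'],z['D'])[0][:,0]
def st():
    s=manip.observe(); print({k:np.round(s[k],4) for k in('t','joint_pos','ee_pos','ee_rot','force','finger_gap')})
E
python3 - <<'E'
from h import *
st()
for n in('scene','side','wrist'):
    cap(n,n+'0'); print(n,np.round(load(n+'0')['T'],3).tolist())
E
```

```text
{'t': np.float64(0.0), 'joint_pos': array([ 1.5496e+00,  2.5580e-01,  1.0700e-01, -5.0000e-04, -1.4239e+00,
       -2.8460e-01]), 'ee_pos': array([0.1654, 0.524 , 0.2384]), 'ee_rot': array([ 3.103e+00, -4.783e-01, -3.000e-04]), 'force': array([-0.4417, -0.7646, -0.5019]), 'finger_gap': np.float64(0.0854)}
scene [[0.84, 0.36, -0.407, 0.147], [-0.543, 0.568, -0.618, -0.596], [0.009, 0.74, 0.672, 0.835], [0.0, 0.0, 0.0, 1.0]]
side [[0.574, 0.354, -0.738, -0.234], [-0.819, 0.24, -0.522, -0.503], [-0.008, 0.904, 0.427, 0.571], [0.0, 0.0, 0.0, 1.0]]
wrist [[-0.3, 0.911, 0.281, 0.239], [-0.954, -0.287, -0.088, 0.503], [0.001, -0.295, 0.956, 0.373], [0.0, 0.0, 0.0, 1.0]]
```

View pics/scene0.png

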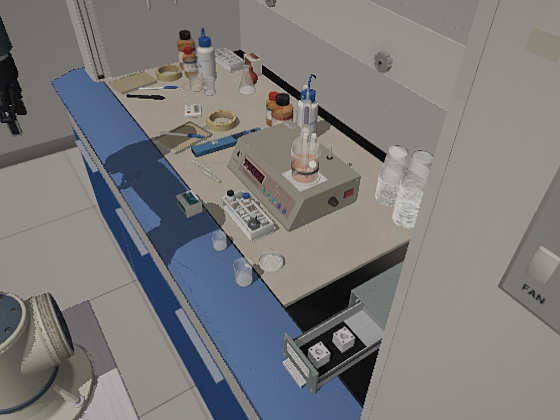

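View pics/side0.png

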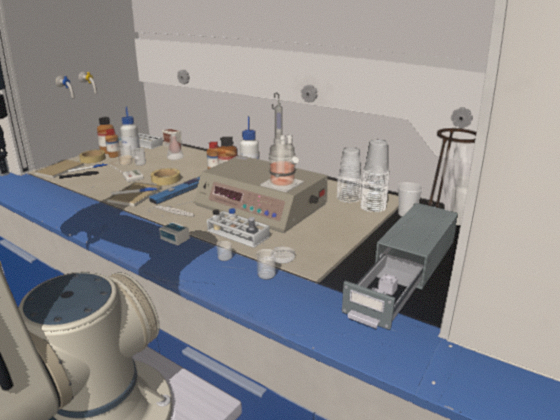

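The scene view shows the carton at (190,203), rack at (248,215), weighing bottle (220,240), beaker (243,270), dish (271,261), blocks at (319,353) and (343,338), and the drawer front at (300,360). I'll enlarge that region.

```bash
python3 - <<'E'
from h import *
z=load('scene0'); c=cloud(z)
for n,(u,v) in dict(carton=(190,203),rack=(248,215),dish=(271,261),wb=(220,240),beak=(243,270),b1=(319,353),b2=(343,338),fr=(295,350),case=(375,285)).items(): print(n,np.round(c[v,u],3))
a=z['im'][180:300,170:300,::-1]; b=z['im'][260:400,270:410,::-1]
f=lambda i:cv2.resize(i,None,fx=390/i.shape[1],fy=390/i.shape[1],interpolation=2)
A,B=f(a),f(b); o=np.zeros((390,790,3),np.uint8); o[:A.shape[0],:390]=A[:390]; o[:B.shape[0],400:]=B[:390]
cv2.imwrite('pics/crop.png',o)
# drawer geometry: top views of clouds
m=(c[...,1]<-0.05)&(c[...,2]>-0.02)&(c[...,2]<0.1)&(z['d']>0)
p=c[m]; p=p[(p[:,0]>.2)&(p[:,0]<.75)&(p[:,1]>-.45)]
h=np.histogram(p[:,2],bins=np.arange(-.02,.1,.005));print(h[0])
E
```

```text
carton [0.461 0.295 0.033]
rack [0.564 0.172 0.036]
dish [0.543 0.031 0.008]
wb [0.463 0.131 0.037]
beak [0.47  0.035 0.018]
b1 [ 0.487 -0.232  0.025]
b2 [ 0.55  -0.229  0.019]
fr [ 0.434 -0.224  0.071]
case [ 0.653 -0.194  0.081]
[ 962 1192 4097 2593 3146 2029  740  468  397  255  294  836  276   73
   77   78   90  101  155  481 1169   27   32]
```

View pics/crop.png

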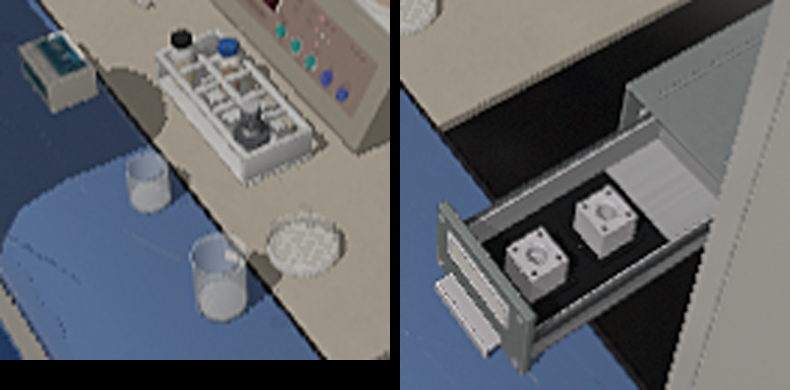

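The crop shows the gauge in the rack's near-right seat (crop 250,125), both blocks in the drawer, and the dish at crop (305,243). Next I'll fit coarse positions from the cloud.

```bash
python3 - <<'E'
from h import *
z=load('scene0'); c=cloud(z); ok=z['d']>0
def sel(x,y,zz): 
    m=ok&(c[...,0]>x[0])&(c[...,0]<x[1])&(c[...,1]>y[0])&(c[...,1]<y[1])&(c[...,2]>zz[0])&(c[...,2]<zz[1]); return c[m]
def rep(n,p): print(n,len(p),np.round(p.min(0),3),np.round(p.max(0),3),[np.round(t,3) for t in cv2.minAreaRect((p[:,:2]*1000).astype(np.float32))] if len(p)>3 else '')
rep('front top',sel((.38,.47),(-.32,-.15),(.066,.082)))
rep('case',sel((.57,.9),(-.4,-.1),(.073,.086)))
rep('b1',sel((.455,.515),(-.27,-.2),(.032,.042)))
rep('b2',sel((.52,.58),(-.27,-.2),(.032,.042)))
rep('racktop',sel((.5,.62),(.05,.28),(.034,.043)))
rep('handle',sel((.5,.65),(.05,.16),(.048,.078)))
rep('dish',sel((.5,.6),(0,.07),(.011,.022)))
rep('tall',sel((.3,.8),(-.1,.6),(.1,.5)))
E
```

```text
front top 309 [ 0.431 -0.286  0.066] [ 0.442 -0.184  0.079] [array([ 436.586, -235.042]), array([ 11.103, 102.187]), np.float64(0.908)]
case 1478 [ 0.602 -0.277  0.075] [ 0.748 -0.175  0.085] [array([ 652.95 , -194.119]), array([175.145,  81.651]), np.float64(34.76)]
b1 234 [ 0.467 -0.25   0.032] [ 0.498 -0.218  0.042] [array([ 482.795, -234.01 ]), array([31.003, 31.803]), np.float64(1.339)]
b2 217 [ 0.529 -0.249  0.032] [ 0.561 -0.218  0.042] [array([ 544.908, -233.507]), array([31.718, 30.662]), np.float64(1.606)]
racktop 569 [0.536 0.109 0.034] [0.604 0.267 0.043] [array([569.948, 188.478]), array([158.443,  67.019]), np.float64(89.202)]
handle 265 [0.547 0.083 0.048] [0.65  0.16  0.077] [array([598.438, 121.355]), array([103.049,  76.448]), np.float64(0.022)]
dish 138 [0.512 0.    0.011] [0.569 0.067 0.022] [array([540.644,  30.441]), array([62.845, 57.566]), np.float64(79.647)]
tall 4304 [0.665 0.082 0.1  ] [0.8   0.409 0.347] [array([732.6  , 245.052]), array([134.629, 326.925]), np.float64(0.065)]
```

```bash
python3 -m inch '[[[0,0,0,0]]]' 1; python3 -c "
from h import *
st()"
```

```text
t: 0.28
ee_pos: [0.1655, 0.5243, 0.2389]
ee_rot: [3.104, -0.478, -0.0]
force: [0.0, -1.1, -0.4]
finger_gap: 0.0856
gripper_force: 0.0
{'t': np.float64(0.275), 'joint_pos': array([ 1.5496e+00,  2.5540e-01,  1.0770e-01, -2.0000e-04, -1.4239e+00,
       -2.8460e-01]), 'ee_pos': array([0.1655, 0.5243, 0.2389]), 'ee_rot': array([ 3.1042e+00, -4.7840e-01, -1.0000e-04]), 'force': array([ 0.0024, -1.0814, -0.4125]), 'finger_gap': np.float64(0.0856)}
```

```bash
python3 -m inch '[[[0,0,0,-0.153],[0,0,0,-0.153],[30,36,0,0],[30,36,0,0],[30,36,0,0],[30,36,0,0],[30,36,0,0],[30,36,0,0],[30,36,0,0],[30,36,0,0],[30,36,0,0],[30,36,0,0],[30,36,0,0],[30,36,38,0],[0,0,0,0],[0,0,0,0]]]' 1
python3 - <<'E'
from h import *
st(); cap('wrist','w1')
E
```

```text
t: 2.28
ee_pos: [0.5258, 0.0925, 0.2015]
ee_rot: [3.141, -0.0, 0.0]
force: [-0.9, -0.3, 0.5]
finger_gap: 0.0856
gripper_force: 0.0
{'t': np.float64(2.275), 'joint_pos': array([ 4.6780e-01,  2.3750e-01, -1.1400e-02,  3.0000e-04, -1.3219e+00,
        1.1027e+00]), 'ee_pos': array([0.5258, 0.0925, 0.2015]), 'ee_rot': array([ 3.1414e+00, -5.0000e-04,  3.0000e-04]), 'force': array([-0.8795, -0.2997,  0.4615]), 'finger_gap': np.float64(0.0856)}
```

View pics/w1.png

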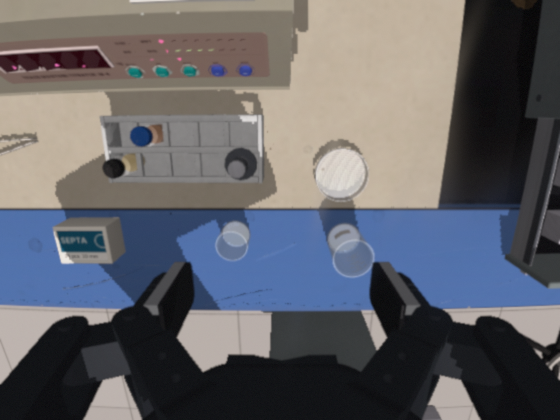

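The wrist view shows the gauge handle at about (237,167), the dish at (340,173), and the beaker and weighing bottle at (350,250) and (233,238). I'll get the handle, rack and dish centres from the cloud.

```bash
cat >> h.py <<'E'
def rep(n,p): print(n,len(p),np.round(p.min(0),4),np.round(p.max(0),4),[np.round(t,2) for t in cv2.minAreaRect((p[:,:2]*1000).astype(np.float32))],np.round(np.median(p,0),4)) if len(p)>3 else print(n,0)
def sel(c,ok,x,y,zz):
    m=ok&(c[...,0]>x[0])&(c[...,0]<x[1])&(c[...,1]>y[0])&(c[...,1]<y[1])&(c[...,2]>zz[0])&(c[...,2]<zz[1]); return c[m]
def circ(n,p):
    q=(p[:,:2]*1000).astype(np.float32); print(n,len(p),cv2.minEnclosingCircle(q),np.round(p.mean(0),4))
E
python3 - <<'E'
from h import *
z=load('w1'); c=cloud(z); ok=z['d']>0
S=lambda *a: sel(c,ok,*a)
circ('handletop',S((.535,.585),(.10,.15),(.066,.078)))
circ('collar',S((.53,.585),(.10,.15),(.038,.046)))
rep('rack',S((.52,.62),(.09,.28),(.034,.0415)))
p=S((.50,.585),(-.01,.075),(.0125,.024)); circ('dishrim',p)
circ('dishall',S((.50,.585),(-.01,.075),(.008,.024)))
circ('beak',S((.42,.51),(0,.08),(.04,.065)))
rep('drawerfront',S((.40,.45),(-.32,-.15),(.066,.082)))
E
```

```text
handletop 283 ((556.1390380859375, 133.39791870117188), 8.28674602508545) [0.5566 0.1331 0.0715]
collar 758 ((561.0780029296875, 130.42706298828125), 28.934301376342773) [0.5587 0.1302 0.0408]
rack 4473 [0.5365 0.1128 0.034 ] [0.603  0.2695 0.0415] [array([569.87, 191.11]), array([156.93,  65.37]), np.float64(89.51)] [0.5705 0.1948 0.0379]
dishrim 282 ((539.9061889648438, 29.267139434814453), 28.956724166870117) [0.5381 0.0292 0.0162]
dishall 395 ((539.9061889648438, 29.267139434814453), 28.956724166870117) [0.5375 0.0277 0.0145]
beak 720 ((462.4742126464844, 20.718847274780273), 21.772226333618164) [0.461  0.0198 0.0497]
drawerfront 160 [ 0.4337 -0.1995  0.0663] [ 0.4427 -0.1802  0.0751] [array([ 438.35, -189.72]), array([19.15,  8.9 ]), np.float64(87.28)] [ 0.4399 -0.1875  0.0722]
```

```bash
python3 -m inch '[[[15,-20,20,0],[15,-19.5,20,0],[0,0,36,0],[0,0,36,0],[0,0,26,0],[0,0,10,0],[0,0,0,0]]]' 0
python3 -m inch '[[[0,0,0,0],[0,0,0,0],[0,0,0,0],[0,0,0,0],[0,0,0,0]]]' -1 35
```

```text
t: 3.2
ee_pos: [0.5558, 0.1328, 0.054]
ee_rot: [-3.141, -0.002, -0.001]
force: [0.6, -0.3, 0.8]
finger_gap: 0.0427
gripper_force: 0.0
t: 3.82
ee_pos: [0.5565, 0.1326, 0.0548]
ee_rot: [-3.14, -0.001, -0.004]
force: [-1.2, 1.0, 6.2]
finger_gap: 0.0147
gripper_force: 34.1
```

```bash
python3 -m inch '[[[0,0,-3,0],[0,0,-10,0],[0,0,-25,0],[0,0,-35,0],[0,0,-35,0],[-5,30,0,0],[-5,50,0,0],[-10,60,0,0],[-10,60,0,0],[-10,60,0,0],[-10,50,0,0],[-10,25,0,0],[0,0,0,0],[0,0,0,0]]]' 
python3 - <<'E'
from h import *
st(); cap('wrist','w2'); cap('scene','s2')
z=load('w2'); c=cloud(z); ok=z['d']>0
S=lambda *a: sel(c,ok,*a)
rep('front',S((.40,.46),(-.32,-.15),(.066,.082)))
rep('b1',S((.455,.512),(-.27,-.2),(.033,.042)))
rep('b2',S((.518,.58),(-.27,-.2),(.033,.042)))
rep('case',S((.58,.9),(-.4,-.1),(.075,.086)))
E
```

```text
t: 5.58
ee_pos: [0.4958, -0.2027, 0.1615]
ee_rot: [-3.141, 0.0, -0.0]
force: [0.1, 0.1, -0.6]
finger_gap: 0.0149
gripper_force: 34.2
{'t': np.float64(5.575), 'joint_pos': array([-9.5800e-02,  2.6330e-01, -8.1000e-02, -2.0000e-04, -1.2262e+00,
        1.6667e+00]), 'ee_pos': array([ 0.4958, -0.2027,  0.1615]), 'ee_rot': array([-3.1415e+00,  0.0000e+00, -4.0000e-04]), 'force': array([ 0.145 ,  0.1207, -0.5814]), 'finger_gap': np.float64(0.0149)}
front 606 [ 0.4343 -0.2836  0.0661] [ 0.4437 -0.2416  0.0752] [array([ 439.01, -262.62]), array([ 9.24, 42.01]), np.float64(0.37)] [ 0.4411 -0.2623  0.0731]
b1 937 [ 0.4688 -0.2476  0.0331] [ 0.4988 -0.2174  0.0388] [array([ 483.76, -232.5 ]), array([29.88, 30.17]), np.float64(0.4)] [ 0.485  -0.2327  0.0369]
b2 1103 [ 0.5307 -0.2468  0.033 ] [ 0.5609 -0.2167  0.0391] [array([ 545.73, -231.89]), array([29.96, 30.05]), np.float64(0.72)] [ 0.5461 -0.2324  0.037 ]
case 12551 [ 0.5805 -0.3695  0.075 ] [ 0.6494 -0.1746  0.086 ] [array([ 612.65, -272.74]), array([ 68.81, 194.88]), np.float64(1.39)] [ 0.6233 -0.2365  0.0801]
```

View pics/w2.png

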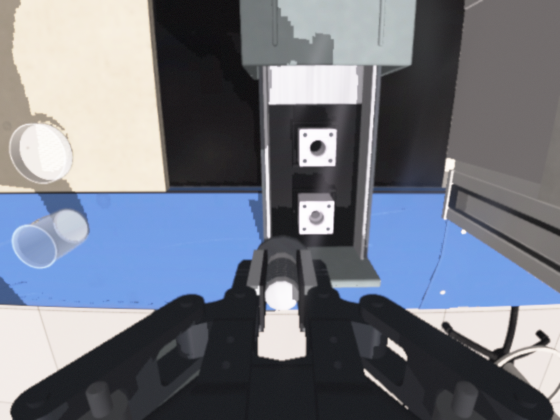

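The view shows the gauge held (handle top ≈(281,297), collar ≈(283,255)), and the bores at (316,218) front and (317,148) rear. I'll measure the held gauge relative to the TCP with both cameras.

```bash
python3 - <<'E'
from h import *
for t in('w2','s2'):
    z=load(t); c=cloud(z); ok=z['d']>0
    S=lambda *a: sel(c,ok,*a)
    p=S((.46,.53),(-.225,-.18),(.08,.2)); print(t,np.histogram(p[:,2],np.arange(.08,.2,.005))[0])
    for lo in np.arange(.110,.19,.004):
        q=S((.46,.53),(-.225,-.18),(lo,lo+.004))
        if len(q)>5: print(round(lo,3),len(q),np.round(q.min(0),4)[:2],np.round(q.max(0),4)[:2],np.round(cv2.minEnclosingCircle((q[:,:2]*1000).astype(np.float32))[0],1))
E
python3 -c "
import cv2;i=cv2.imread('pics/s2.png')[240:380,240:400];cv2.imwrite('pics/s2c.png',cv2.resize(i,None,fx=4,fy=4,interpolation=2))"
```

```text
w2 [   0    0    0    0    0    0    0    0    0    0    0    0    3  645
  134  222  406  454  533 1316  385  465  527]
0.142 21 [ 0.505  -0.2119] [ 0.5107 -0.189 ] [ 506.1 -200.5]
0.146 627 [ 0.4978 -0.2146] [ 0.5112 -0.1885] [ 504.3 -201.5]
0.15 97 [ 0.4985 -0.209 ] [ 0.5103 -0.1941] [ 503.6 -201.4]
0.154 141 [ 0.499  -0.2153] [ 0.5088 -0.1878] [ 507.7 -201.5]
0.158 251 [ 0.4991 -0.2222] [ 0.5089 -0.1822] [ 503.8 -202.2]
0.162 353 [ 0.4993 -0.2224] [ 0.5089 -0.1806] [ 504.  -201.5]
0.166 374 [ 0.4858 -0.2227] [ 0.509  -0.1806] [ 503.8 -201.6]
0.17 414 [ 0.4866 -0.2226] [ 0.5091 -0.1805] [ 503.9 -201.6]
0.174 605 [ 0.4875 -0.2225] [ 0.5091 -0.1806] [ 504.2 -201.5]
0.178 984 [ 0.4866 -0.2226] [ 0.5088 -0.1803] [ 503.4 -201.4]
0.182 294 [ 0.4887 -0.2225] [ 0.509  -0.1805] [ 504.1 -201.5]
0.186 402 [ 0.4854 -0.2155] [ 0.5089 -0.1875] [ 499.2 -201.5]
s2 [ 0  0  0  0  0  0  0  2  6 10  4  0  1 61 26 21 26 36 34 50 34 26 23]
0.122 10 [ 0.4887 -0.2089] [ 0.4994 -0.2017] [ 494.2 -205.1]
0.146 60 [ 0.479  -0.2197] [ 0.5046 -0.1892] [ 493.7 -204.1]
0.15 25 [ 0.4799 -0.22  ] [ 0.499  -0.1945] [ 490.8 -206.7]
0.154 15 [ 0.4864 -0.2173] [ 0.49   -0.1908] [ 487.9 -204.1]
0.158 14 [ 0.4855 -0.2183] [ 0.4904 -0.1917] [ 488. -205.]
0.162 28 [ 0.4852 -0.2239] [ 0.4992 -0.1901] [ 492.8 -206.8]
0.166 27 [ 0.4854 -0.2246] [ 0.5023 -0.1898] [ 494.4 -207.2]
0.17 24 [ 0.4853 -0.2243] [ 0.4955 -0.1879] [ 491.5 -206.1]
0.174 39 [ 0.4847 -0.2247] [ 0.5004 -0.1839] [ 493.7 -204.3]
0.178 39 [ 0.4853 -0.2244] [ 0.4971 -0.1832] [ 492.6 -203.8]
0.182 24 [ 0.4847 -0.2239] [ 0.4984 -0.1911] [ 489.5 -207.4]
0.186 18 [ 0.4855 -0.2245] [ 0.4959 -0.1904] [ 489.2 -207.5]
```

View pics/s2c.png

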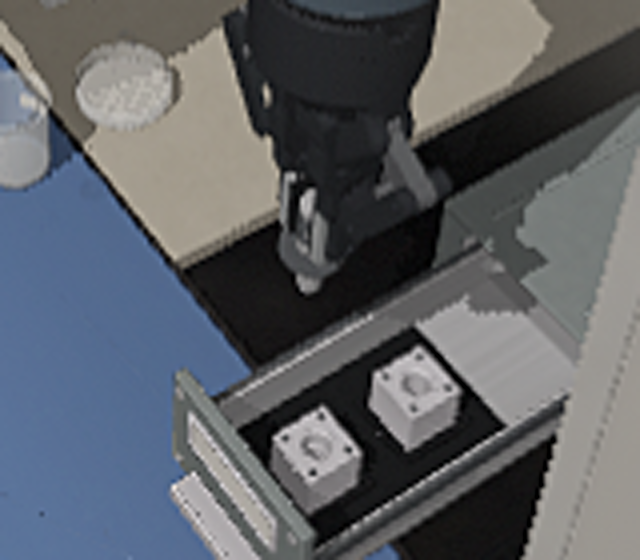

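The crop shows the gauge held plumb with its collar about level above the drawer, and both blocks seated. The front bore is 11.3 mm back in x and 30.5 mm in −y from the gauge, so I'll go there and lower gently.

```bash
python3 -m inch '[[[-5.5,15,0,0],[-5.8,15.5,0,0],[0,0,25,0],[0,0,30,0],[0,0,17,0],[0,0,3,0],[0,0,0,0],[0,0,2,0],[0,0,2,0],[0,0,2,0],[0,0,0,0]]]' 
python3 -m inch '[[[0,0,2,0],[0,0,2,0],[0,0,0,0]]]'
```

```text
t: 7.05
ee_pos: [0.4843, -0.2334, 0.0802]
ee_rot: [-3.142, -0.0, 0.0]
force: [0.1, 0.8, -0.1]
finger_gap: 0.0148
gripper_force: 34.3
t: 7.42
ee_pos: [0.4843, -0.2334, 0.076]
ee_rot: [-3.141, -0.0, 0.001]
force: [-0.2, -0.2, -1.4]
finger_gap: 0.0146
gripper_force: 34.3
```

```bash
python3 -m inch '[[[0,0,1.5,0],[0,0,1.5,0],[0,0,1.5,0],[0,0,0,0]]]'
python3 -m inch '[[[0,0,1.5,0],[0,0,1,0],[0,0,1,0],[0,0,0,0]]]'
```

```text
t: 7.92
ee_pos: [0.4843, -0.2334, 0.0716]
ee_rot: [-3.142, -0.0, 0.0]
force: [0.1, -0.4, -0.5]
finger_gap: 0.0145
gripper_force: 34.3
t: 8.43
ee_pos: [0.485, -0.2336, 0.0694]
ee_rot: [3.141, 0.001, 0.003]
force: [-2.1, 1.8, 5.7]
finger_gap: 0.0148
gripper_force: 35.1
```

Firm stop at about 12 mm depth: the front block is the narrowed one. I'll move to the rear block.

```bash
python3 -m inch '[[[0,0,-4,0],[0,0,-12,0],[0,0,-12,0],[20,0,0,0],[30,-0.6,0,0],[12,0,0,0],[0,0,0,0],[0,0,8,0],[0,0,3,0],[0,0,2,0],[0,0,2,0],[0,0,2,0],[0,0,0,0]]]' 
python3 -m inch '[[[0,0,2,0],[0,0,2,0],[0,0,2,0],[0,0,2,0],[0,0,0,0]]]'
```

```text
t: 10.05
ee_pos: [0.5463, -0.2328, 0.0791]
ee_rot: [-3.142, -0.0, 0.0]
force: [-1.2, -0.2, -0.1]
finger_gap: 0.0148
gripper_force: 34.2
t: 10.68
ee_pos: [0.5463, -0.2328, 0.0711]
ee_rot: [-3.142, -0.0, 0.001]
force: [0.2, 0.8, -0.9]
finger_gap: 0.0148
gripper_force: 34.2
```

```bash
python3 -m inch '[[[0,0,1.5,0],[0,0,1.5,0],[0,0,1.5,0],[0,0,0,0]]]'
python3 -m inch '[[[0,0,1.5,0],[0,0,1.5,0],[0,0,1.5,0],[0,0,0,0]]]'
```

```text
t: 11.18
ee_pos: [0.5463, -0.2328, 0.0666]
ee_rot: [-3.142, -0.0, 0.001]
force: [0.5, 0.1, -1.4]
finger_gap: 0.0147
gripper_force: 34.2
t: 11.68
ee_pos: [0.5463, -0.2328, 0.0621]
ee_rot: [-3.142, -0.0, 0.001]
force: [0.2, 1.2, -0.2]
finger_gap: 0.0148
gripper_force: 34.2
```

Past 12 mm without resistance: the rear block is good. I'll go on to about the collar (TCP ≈ 0.054).

```bash
python3 -m inch '[[[0,0,2,0],[0,0,2,0],[0,0,2,0],[0,0,1,0],[0,0,0,0]]]'
python3 -m inch '[[[0,0,0.7,0],[0,0,0.5,0],[0,0,0,0]]]'
```

```text
t: 12.3
ee_pos: [0.5464, -0.2328, 0.0552]
ee_rot: [-3.142, -0.0, 0.0]
force: [0.4, 0.1, -0.1]
finger_gap: 0.0148
gripper_force: 34.2
t: 12.68
ee_pos: [0.5464, -0.2329, 0.0541]
ee_rot: [3.142, 0.0, 0.0]
force: [0.2, 0.5, -0.6]
finger_gap: 0.0146
gripper_force: 34.2
```

```bash
python3 -m inch '[[[0,0,0,0],[0,0,0,0],[0,0,0,0],[0,0,-5,0],[0,0,-25,0],[0,0,-40,0],[-20,0,0,0],[-30,0.6,0,0],[-12,0,0,0],[0,0,0,0],[0,0,0,0]]]' 0
python3 - <<'E'
from h import *
st(); cap('wrist','w3')
z=load('w3'); c=cloud(z); ok=z['d']>0
S=lambda *a: sel(c,ok,*a)
circ('handletop',S((.53,.565),(-.25,-.21),(.06,.08)))
rep('b1',S((.455,.512),(-.27,-.2),(.033,.042)))
E
```

```text
t: 14.05
ee_pos: [0.4852, -0.2335, 0.1242]
ee_rot: [3.141, 0.001, 0.001]
force: [0.8, -0.1, -0.1]
finger_gap: 0.0425
gripper_force: 0.0
{'t': np.float64(14.05), 'joint_pos': array([-1.5760e-01,  2.9570e-01, -1.3680e-01,  2.0000e-04, -1.1377e+00,
        1.7288e+00]), 'ee_pos': array([ 0.4852, -0.2335,  0.1242]), 'ee_rot': array([3.1413e+00, 8.0000e-04, 9.0000e-04]), 'force': array([ 0.7579, -0.0929, -0.0517]), 'finger_gap': np.float64(0.0425)}
handletop 587 ((545.875732421875, -231.6200714111328), 8.349270820617676) [ 0.5463 -0.2316  0.0705]
b1 1256 [ 0.4686 -0.2469  0.033 ] [ 0.4992 -0.2173  0.039 ] [array([ 483.77, -232.01]), array([30.59, 29.44]), np.float64(0.68)] [ 0.4847 -0.232   0.0369]
```

View pics/w3.png

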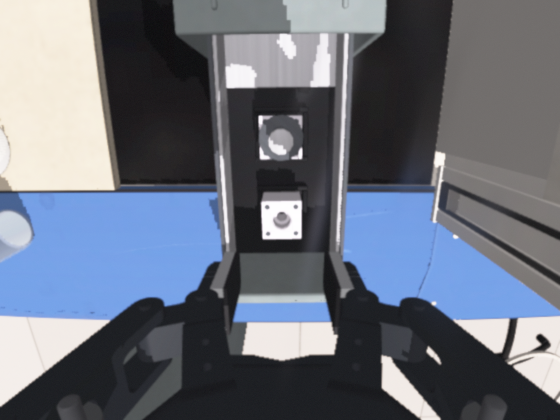

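The gauge sits on its collar in the rear block at (282,138), and the front block at (282,216) shows its step. Now to grip the front block.

```bash
python3 -m inch '[[[0,0,40,0],[0,0,35,0],[0,0,15,0],[0,0,4,0],[0,0,0,0]]]'
python3 -m inch '[[[0,0,0,0],[0,0,0,0],[0,0,0,0],[0,0,0,0]]]' -1 40
```

```text
t: 14.72
ee_pos: [0.4853, -0.2337, 0.0309]
ee_rot: [3.141, 0.001, 0.002]
force: [-0.5, 0.6, -0.2]
finger_gap: 0.0427
gripper_force: 0.0
t: 15.22
ee_pos: [0.4856, -0.2338, 0.0315]
ee_rot: [3.141, 0.001, 0.005]
force: [-0.5, 1.4, 7.0]
finger_gap: 0.0288
gripper_force: 40.7
```

```bash
python3 -m inch '[[[0,0,-4,0],[0,0,-16,0],[0,0,-35,0],[0,0,-35,0],[5,-33,0,0],[10,-50,0,0],[10,-50,0,0],[10,-50,0,0],[10,-50,0,0],[10,-30,0,0],[0,0,0,0],[0,0,0,0]]]'
python3 - <<'E'
from h import *
st(); cap('wrist','w4'); cap('scene','s4')
for t in('w4','s4'):
    z=load(t); c=cloud(z); ok=z['d']>0
    S=lambda *a: sel(c,ok,*a)
    rep(t+'blk',S((.51,.57),(-.01,.06),(.104,.117)))
    circ('dish',S((.50,.585),(-.01,.075),(.009,.024)))
i=cv2.imread('pics/s4.png')[190:310,210:350]; i=cv2.resize(i,(490,420),interpolation=2); w=cv2.imread('pics/w4.png')[60:340,140:420]
o=np.zeros((420,790,3),np.uint8); o[:,:490]=i; o[:300,490:]=cv2.resize(w,(300,300)); cv2.imwrite('pics/c4.png',o)
E
```

```text
t: 16.73
ee_pos: [0.5389, 0.0292, 0.1198]
ee_rot: [3.141, 0.0, -0.002]
force: [0.7, -0.2, -1.5]
finger_gap: 0.0292
gripper_force: 40.0
{'t': np.float64(16.725), 'joint_pos': array([ 3.4430e-01,  3.0250e-01, -1.3910e-01, -1.0000e-04, -1.1302e+00,
        1.2268e+00]), 'ee_pos': array([0.5389, 0.0292, 0.1198]), 'ee_rot': array([ 3.1414e+00,  3.0000e-04, -1.6000e-03]), 'force': array([ 0.6567, -0.1819, -1.5397]), 'finger_gap': np.float64(0.0292)}
w4blk 972 [0.5223 0.0095 0.104 ] [0.5532 0.0514 0.117 ] [array([540.27,  32.53]), array([41.11, 30.94]), np.float64(79.15)] [0.5522 0.0306 0.1128]
dish 470 ((539.9129638671875, 29.586984634399414), 28.5208740234375) [0.547  0.0301 0.015 ]
s4blk 63 [0.5213 0.0092 0.104 ] [0.5508 0.0455 0.117 ] [array([531.08,  27.01]), array([26.18, 39.72]), np.float64(22.41)] [0.5237 0.0172 0.1103]
dish 230 ((545.5103149414062, 35.45134353637695), 44.34044647216797) [0.5404 0.0288 0.0135]
```

View pics/c4.png

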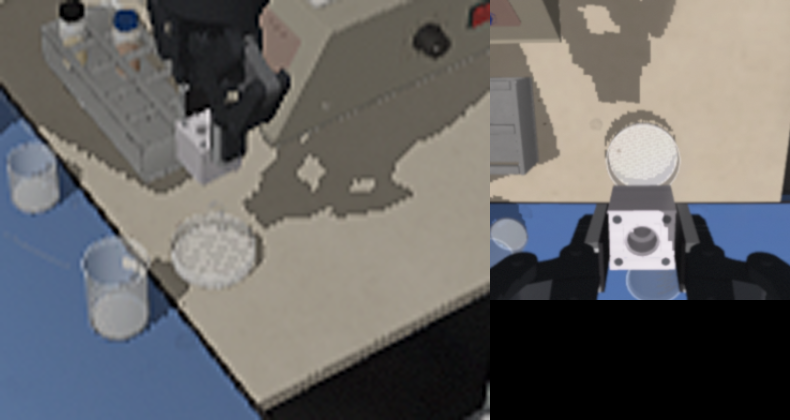

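The block hangs upright right above the dish, and the offset to its centre is about (+1.5, −1) mm. I'll lower it gently.

```bash
python3 -m inch '[[[1.5,1,30,0],[0,0,35,0],[0,0,17,0],[0,0,4,0],[0,0,0,0],[0,0,1,0],[0,0,0,0]]]'
python3 -m inch '[[[0,0,1,0],[0,0,0,0]]]'
```

```text
t: 17.7
ee_pos: [0.5412, 0.0286, 0.0337]
ee_rot: [-3.141, -0.0, -0.002]
force: [-0.3, 0.1, -0.9]
finger_gap: 0.0291
gripper_force: 40.0
t: 17.95
ee_pos: [0.5409, 0.0286, 0.0321]
ee_rot: [-3.142, -0.0, -0.0]
force: [-0.2, -0.3, -0.1]
finger_gap: 0.0288
gripper_force: 40.0
```

```bash
python3 -m inch '[[[0,0,0.7,0],[0,0,0,0]]]'
python3 -m inch '[[[0,0,0.7,0],[0,0,0,0]]]'
```

```text
t: 18.2
ee_pos: [0.5408, 0.0286, 0.0313]
ee_rot: [3.142, 0.0, -0.0]
force: [1.0, 0.2, -1.6]
finger_gap: 0.0289
gripper_force: 40.0
t: 18.45
ee_pos: [0.5408, 0.0286, 0.0306]
ee_rot: [3.142, 0.0, -0.0]
force: [0.2, -0.5, -1.5]
finger_gap: 0.0292
gripper_force: 40.0
```

```bash
python3 -m inch '[[[0,0,0.7,0],[0,0,0,0]]]'
python3 -m inch '[[[0,0,0.7,0],[0,0,0,0]]]'
```

```text
t: 18.7
ee_pos: [0.5409, 0.0286, 0.0305]
ee_rot: [3.142, 0.001, 0.0]
force: [-2.7, -0.2, 5.7]
finger_gap: 0.0285
gripper_force: 40.6
t: 18.95
ee_pos: [0.5409, 0.0285, 0.0304]
ee_rot: [3.141, 0.001, 0.001]
force: [-4.0, 0.8, 10.3]
finger_gap: 0.0288
gripper_force: 41.3
```

```bash
python3 -m inch '[[[0,0,-1.2,0],[0,0,0,0],[0,0,0,0]]]'
python3 -m inch '[[[0,0,0,0],[0,0,0,0],[0,0,0,0],[0,0,-10,0],[0,0,-30,0],[0,0,-40,0],[0,0,0,0],[0,0,0,0]]]' 0
python3 - <<'E'
from h import *
st(); cap('wrist','w5')
z=load('w5'); c=cloud(z); ok=z['d']>0
S=lambda *a: sel(c,ok,*a)
rep('blk',S((.51,.57),(0,.06),(.0325,.041))); circ('dish',S((.50,.585),(-.01,.075),(.009,.024)))
p=S((.51,.57),(0,.06),(.0325,.041)); print(np.linalg.lstsq(np.c_[p[:,:2],np.ones(len(p))],p[:,2],rcond=None)[0])
E
```

```text
t: 19.32
ee_pos: [0.541, 0.0286, 0.0305]
ee_rot: [-3.142, -0.0, -0.0]
force: [-0.4, 1.6, 1.0]
finger_gap: 0.0287
gripper_force: 40.3
t: 20.32
ee_pos: [0.5406, 0.0286, 0.1106]
ee_rot: [-3.141, 0.0, -0.0]
force: [-0.5, 0.9, 0.1]
finger_gap: 0.043
gripper_force: 0.0
{'t': np.float64(20.325), 'joint_pos': array([ 3.4180e-01,  3.1280e-01, -1.4990e-01, -4.0000e-04, -1.1079e+00,
        1.2291e+00]), 'ee_pos': array([0.5406, 0.0286, 0.1106]), 'ee_rot': array([-3.1411e+00,  1.0000e-04, -1.0000e-04]), 'force': array([-0.4514,  0.9225,  0.0782]), 'finger_gap': np.float64(0.043)}
blk 1374 [0.5241 0.0145 0.0325] [0.5546 0.0448 0.0381] [array([539.32,  29.74]), array([30.39, 30.01]), np.float64(1.04)] [0.5406 0.0295 0.0358]
dish 888 ((539.9318237304688, 29.517364501953125), 28.506229400634766) [0.5431 0.0295 0.0154]
[0.00295333 0.00243945 0.03404953]
```

View pics/w5.png

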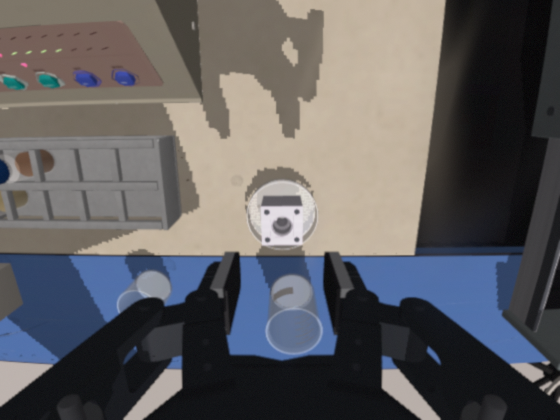

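The block stands level and centred in the dish at (282,218), with the beaker untouched. Now to shut the fingers and go in front of the drawer.

```bash
python3 -m inch '[[[0,0,-30,0],[-20,40,0,0],[-25,45,0,0],[-25,45,0,0],[-25,45,0,0],[-25,45,0,0],[-20.6,43,0,0],[0,0,0,0],[0,0,35,0],[0,0,35,0],[0,0,12.6,0],[0,0,0,0],[0,0,0,0]]]' -1 40
python3 -m inch '[[[6,0,0,0],[5,0,0,0],[3,0,0,0],[3,0,0,0],[0,0,0,0]]]'
```

```text
t: 22.0
ee_pos: [0.4014, -0.2346, 0.059]
ee_rot: [3.141, 0.001, 0.003]
force: [0.0, 0.6, 0.4]
finger_gap: -0.0001
gripper_force: 0.0
t: 22.62
ee_pos: [0.4175, -0.2345, 0.0578]
ee_rot: [3.142, 0.0, -0.0]
force: [-1.1, -1.1, 0.2]
finger_gap: 0.0003
gripper_force: 0.0
```

```bash
python3 -m inch '[[[1.5,0,0,0],[1.5,0,0,0],[2,0,0,0],[3,0,0,0],[4,0,0,0],[5,0,0,0],[5,0,0,0],[5,0,0,0],[5,0,0,0],[5,0,0,0]]]'
python3 -c "
from h import *
cap('scene','s6'); z=load('s6'); c=cloud(z)
rep('f',sel(c,z['d']>0,(.4,.6),(-.30,-.25),(.066,.0785)))"
```

```text
t: 23.88
ee_pos: [0.4545, -0.2344, 0.0578]
ee_rot: [-3.141, -0.0, 0.0]
force: [-2.0, 1.4, 0.7]
finger_gap: -0.0001
gripper_force: 0.9
f 65 [ 0.4655 -0.2856  0.0661] [ 0.4747 -0.2628  0.0781] [array([ 470.23, -274.26]), array([22.81,  9.11]), np.float64(88.64)] [ 0.4685 -0.2768  0.0741]
```

```bash
python3 -m inch '[[[5,0,0,0],[6,0,0,0],[6,0,0,0],[6,0,0,0],[6,0,0,0],[6,0,0,0],[6,0,0,0],[6,0,0,0],[6,0,0,0],[6,0,0,0],[6,0,0,0],[6,0,0,0],[6,0,0,0],[6,0,0,0],[6,0,0,0],[6,0,0,0],[6,0,0,0],[6,0,0,0],[6,0,0,0],[4,0,0,0]]]'
python3 -c "
from h import *
cap('scene','s7'); z=load('s7'); c=cloud(z)
rep('f',sel(c,z['d']>0,(.5,.65),(-.30,-.25),(.066,.0785)))"
```

```text
t: 26.42
ee_pos: [0.5718, -0.2345, 0.0579]
ee_rot: [3.141, 0.0, 0.0]
force: [-1.1, 1.9, 0.3]
finger_gap: -0.0002
gripper_force: 0.9
f 76 [ 0.5825 -0.2843  0.0668] [ 0.6333 -0.2549  0.0782] [array([ 608.15, -269.74]), array([51.97, 26.78]), np.float64(3.25)] [ 0.5851 -0.2726  0.0735]
```

```bash
python3 -m inch '[[[2,0,0,0],[2,0,0,0],[2,0,0,0],[2,0,0,0],[0,0,0,0]]]'; python3 -m inch '[[[2,0,0,0],[2,0,0,0],[0,0,0,0]]]'
```

```text
t: 27.1
ee_pos: [0.5786, -0.2345, 0.0579]
ee_rot: [3.142, 0.0, -0.002]
force: [-5.2, 0.8, 3.4]
finger_gap: -0.0002
gripper_force: 2.6
t: 27.48
ee_pos: [0.5808, -0.2345, 0.0579]
ee_rot: [-3.141, 0.0, 0.008]
force: [-10.1, 1.2, 7.0]
finger_gap: -0.0003
gripper_force: 5.1
```

```bash
python3 -m inch '[[[1.5,0,0,0],[1.5,0,0,0],[0,0,0,0]]]'; python3 -m inch '[[[1.5,0,0,0],[1.5,0,0,0],[0,0,0,0]]]'
```

```text
t: 27.85
ee_pos: [0.5831, -0.2345, 0.0579]
ee_rot: [-3.141, 0.0, 0.01]
force: [-12.2, 1.2, 7.9]
finger_gap: 0.0002
gripper_force: 6.0
t: 28.22
ee_pos: [0.5887, -0.2344, 0.0579]
ee_rot: [-3.141, -0.0, 0.001]
force: [-4.3, 0.1, 1.9]
finger_gap: -0.0001
gripper_force: 1.7
```

```bash
python3 -m inch '[[[1.5,0,0,0],[0,0,0,0]]]';  python3 -c "
from h import *
cap('scene','s8'); z=load('s8'); c=cloud(z)
rep('f',sel(c,z['d']>0,(.5,.6),(-.30,-.265),(.066,.0785)))"
```

```text
t: 28.48
ee_pos: [0.5918, -0.2345, 0.058]
ee_rot: [3.141, 0.001, 0.003]
force: [0.8, -0.5, -0.7]
finger_gap: -0.0004
gripper_force: 0.0
f 0
```

The force dropped to zero: the catch has snapped over. I'll back off and check.

```bash
python3 -m inch '[[[-5,0,0,0],[-15,0,0,0],[-30,0,0,0],[-40,0,0,0],[0,0,-40,0],[0,0,-40,0],[-30,-20,-20,0],[0,0,0,0],[0,0,0,0]]]'
python3 - <<'E'
from h import *
st(); cap('wrist','w9'); cap('scene','s9'); cap('side','d9')
for t in('s9','w9'):
    z=load(t); c=cloud(z); ok=z['d']>0; S=lambda *a: sel(c,ok,*a)
    rep(t+'front+case',S((.57,.66),(-.275,-.19),(.066,.079)))
    rep('blk',S((.51,.57),(0,.06),(.0325,.041))); circ('dish',S((.50,.585),(-.01,.075),(.009,.0175)))
o=np.zeros((420,780,3),np.uint8); i=cv2.imread('pics/s9.png')[170:400,180:410]; o[:,:390]=cv2.resize(i,(390,420),interpolation=2)
i=cv2.imread('pics/d9.png')[190:340,320:460]; o[:,390:]=cv2.resize(i,(390,420),interpolation=2); cv2.imwrite('pics/c9.png',o)
E
```

```text
t: 29.65
ee_pos: [0.4708, -0.2144, 0.1578]
ee_rot: [-3.142, -0.001, -0.001]
force: [-0.8, 0.8, -0.0]
finger_gap: -0.0
gripper_force: 0.0
{'t': np.float64(29.65), 'joint_pos': array([-1.2440e-01,  2.3110e-01, -1.3410e-01, -1.0000e-04, -1.2051e+00,
        1.6956e+00]), 'ee_pos': array([ 0.4708, -0.2144,  0.1578]), 'ee_rot': array([-3.1415e+00, -5.0000e-04, -8.0000e-04]), 'force': array([-8.09e-01,  8.31e-01, -5.00e-04]), 'finger_gap': np.float64(-0.0)}
s9front+case 187 [ 0.6014 -0.2749  0.066 ] [ 0.6599 -0.1906  0.079 ] [array([ 630.67, -233.19]), array([84.32, 58.37]), np.float64(89.01)] [ 0.6041 -0.2313  0.0736]
blk 133 [0.5238 0.0112 0.0325] [0.5555 0.045  0.041 ] [array([539.6 ,  28.04]), array([34.18, 31.02]), np.float64(88.31)] [0.5392 0.0281 0.0376]
dish 135 ((545.7996826171875, 33.547760009765625), 43.97847366333008) [0.5337 0.0198 0.0128]
w9front+case 990 [ 0.6028 -0.2749  0.066 ] [ 0.6169 -0.1901  0.079 ] [array([ 609.86, -232.46]), array([13.84, 84.81]), np.float64(0.26)] [ 0.6044 -0.233   0.0732]
blk 561 [0.5242 0.013  0.0326] [0.5547 0.0334 0.038 ] [array([539.67,  23.09]), array([19.81, 30.43]), np.float64(88.52)] [0.5374 0.0191 0.0357]
dish 836 ((539.455322265625, 28.811695098876953), 29.221843719482422) [0.5389 0.0165 0.0136]
```

View pics/c9.png

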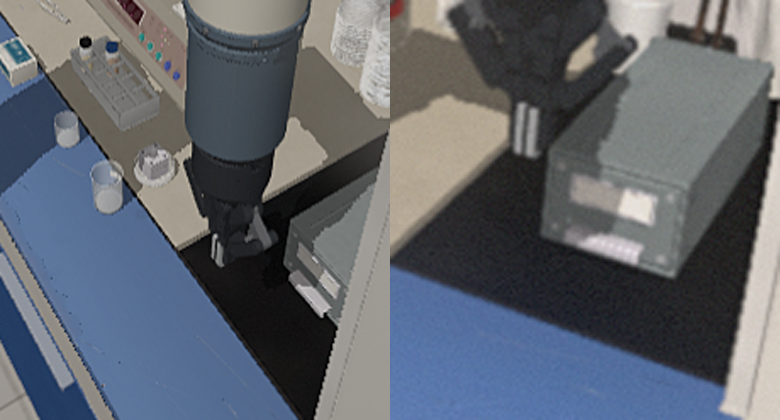

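The drawer front is flush with the case (both at x≈0.603), the block stands in the dish, and the bystanders are in place. Handing in.

```bash
python3 -c "
from bench import manip; print(manip.sign_off())"
```

```text
the job is handed in; nothing more can be done
None
```

The job is handed in: the gauge is down to its collar in the rear block in the drawer, the narrowed front block stands upright in the petri dish, and the drawer is pushed home with its catch holding, though the hand-in returned no verdict.

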